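# Shake rollers out evenly over a kitting tray

### The job

Pick up the hand shaker by its grip with all six steel rollers still in it, and shake them out over the three bays of the tray so that they end up evenly spread, exactly two lying in each bay and none anywhere else. Then stand the empty shaker upright in the middle of its mat again; do not touch the rollers with the fingers, and leave the bystanders where they are.

Things in the scene. Friction and masses are not known exactly. Their poses are not given: they have to be found in the camera images.
- shaker_grip (a point): Where to hold the shaker: centre of its black upright grip, a post 24 x 24 mm square (sides along the shaker's x and y). This point is 75 mm over the underside, the post's top 100 mm. The grip stands at the closed rear end, 41 mm behind (+x of) the shaker's centre. Axes: x from the open mouth to the grip, z up when it stands.
- shaker_mouth (a point): Middle of the floor edge at the shaker's open mouth: 96 mm before the grip point (-x of the shaker) and 72 mm under it, 3 mm above the underside. Axes as the shaker's. Rollers leave here at up to about 0.8 m/s towards -x.
- shaker_base (a point): Centre of the shaker's underside; axes as the shaker's; 4 mm above the bench when on the mat. Inside, three cells lie one behind the other, two rollers in each; towards the mouth each is closed by a ramp: 18 degrees steep at the front cell, 28 at the middle, 38 at the rear one (5, 7 and 10 mm high).
- shaker: The shaker: open-topped aluminium trough 110 (x) x 58 (y) mm, side walls 32 high, 0.16 to 0.28 kg empty; origin as shaker_base. As the mouth is slowly tipped down, the front pair rolls out at about 21 degrees of tilt, the middle pair at 31, the rear pair at 42, give or take 2; jerks free them earlier, a stuck one comes with a small shake.
- mat_top (a point): Centre of the top of the shaker's black rubber mat, 150 (x) x 110 (y) x 4 mm, fixed on the bench.
- bay_a (a point): Left (+y) bay of the tray: centre of its inner floor, 4 mm above the bench. A bay is 122 mm long (x) and 81 wide (y) inside. The tray is fixed, dark steel, 130 x 259 mm, three bays in a row along its y, 85 mm apart; outer walls 43 mm high with rim bars, partitions 38 mm, but the wall at -x (robot side) is 64 mm. Axes are the tray's.
- bay_b (a point): Middle bay of the tray: centre of its inner floor, 4 mm above the bench. A bay is 122 mm long (x) and 81 wide (y) inside. The tray is fixed, dark steel, 130 x 259 mm, three bays in a row along its y, 85 mm apart; outer walls 43 mm high with rim bars, partitions 38 mm, but the wall at -x (robot side) is 64 mm. Axes are the tray's.
- bay_c (a point): Right (-y) bay of the tray: centre of its inner floor, 4 mm above the bench. A bay is 122 mm long (x) and 81 wide (y) inside. The tray is fixed, dark steel, 130 x 259 mm, three bays in a row along its y, 85 mm apart; outer walls 43 mm high with rim bars, partitions 38 mm, but the wall at -x (robot side) is 64 mm. Axes are the tray's.
- roller1_center (a point): Centre of a loose steel roller: short cylinder 18 mm diameter, 22 mm long along its y, 30 g. At the start in the shaker's rear cell, its centre 12 mm above the shaker's underside.
- roller2_center (a point): Centre of a loose steel roller: short cylinder 18 mm diameter, 22 mm long along its y, 30 g. At the start in the shaker's rear cell, its centre 12 mm above the shaker's underside.
- roller3_center (a point): Centre of a loose steel roller: short cylinder 18 mm diameter, 22 mm long along its y, 30 g. At the start in the shaker's middle cell, its centre 12 mm above the shaker's underside.
- roller4_center (a point): Centre of a loose steel roller: short cylinder 18 mm diameter, 22 mm long along its y, 30 g. At the start in the shaker's middle cell, its centre 12 mm above the shaker's underside.
- roller5_center (a point): Centre of a loose steel roller: short cylinder 18 mm diameter, 22 mm long along its y, 30 g. At the start in the shaker's front cell, its centre 12 mm above the shaker's underside.
- roller6_center (a point): Centre of a loose steel roller: short cylinder 18 mm diameter, 22 mm long along its y, 30 g. At the start in the shaker's front cell, its centre 12 mm above the shaker's underside.
- marker: Bystander: black felt marker lying, 132 mm long, 18 thick; origin at the centre of its underside.
- lube_can: Bystander: green spray can with red cap, standing, 52 mm across, 173 high; origin at the centre of its underside.
- die_2: Bystander: grey steel wedge-shaped die block standing, 37x36x56 mm; origin at the centre of its underside.
- roller1: The roller itself, origin at its centre.
- roller2: The roller itself, origin at its centre.
- roller3: The roller itself, origin at its centre.
- roller4: The roller itself, origin at its centre.
- roller5: The roller itself, origin at its centre.
- roller6: The roller itself, origin at its centre.
Mind the look-alikes: they are no part of the job. Several things look just like the shaker: the one meant starts farthest to the robot's left.

How it is judged (in metres and radians):
On the way, in this order (a step that is already met when the one before it is completed fails the run):
1. the shaker is lifted clear of its mat with all six rollers in it (height (world z) of shaker_base above 0.04 m and distance between each of roller1_center, roller2_center, roller3_center, roller4_center, roller5_center, roller6_center and shaker_base below 0.056 m), for 0.2 s.
2. all six rollers lie in the tray, two in every bay (x of roller1_center in the frame of bay_b between -0.061 and 0.061 m and y of roller1_center in the frame of bay_b between -0.126 and 0.126 m and z of roller1_center in the frame of bay_b between 0 and 0.036 m and x of roller2_center in the frame of bay_b between -0.061 and 0.061 m and y of roller2_center in the frame of bay_b between -0.126 and 0.126 m and z of roller2_center in the frame of bay_b between 0 and 0.036 m and x of roller3_center in the frame of bay_b between -0.061 and 0.061 m and y of roller3_center in the frame of bay_b between -0.126 and 0.126 m and z of roller3_center in the frame of bay_b between 0 and 0.036 m and x of roller4_center in the frame of bay_b between -0.061 and 0.061 m and y of roller4_center in the frame of bay_b between -0.126 and 0.126 m and z of roller4_center in the frame of bay_b between 0 and 0.036 m and x of roller5_center in the frame of bay_b between -0.061 and 0.061 m and y of roller5_center in the frame of bay_b between -0.126 and 0.126 m and z of roller5_center in the frame of bay_b between 0 and 0.036 m and x of roller6_center in the frame of bay_b between -0.061 and 0.061 m and y of roller6_center in the frame of bay_b between -0.126 and 0.126 m and z of roller6_center in the frame of bay_b between 0 and 0.036 m and (y of roller2_center in the frame of bay_a between -0.0415 and 0.0415 m or y of roller3_center in the frame of bay_a between -0.0415 and 0.0415 m or y of roller4_center in the frame of bay_a between -0.0415 and 0.0415 m or y of roller5_center in the frame of bay_a between -0.0415 and 0.0415 m or y of roller6_center in the frame of bay_a between -0.0415 and 0.0415 m) and (y of roller1_center in the frame of bay_a between -0.0415 and 0.0415 m or y of roller3_center in the frame of bay_a between -0.0415 and 0.0415 m or y of roller4_center in the frame of bay_a between -0.0415 and 0.0415 m or y of roller5_center in the frame of bay_a between -0.0415 and 0.0415 m or y of roller6_center in the frame of bay_a between -0.0415 and 0.0415 m) and (y of roller1_center in the frame of bay_a between -0.0415 and 0.0415 m or y of roller2_center in the frame of bay_a between -0.0415 and 0.0415 m or y of roller4_center in the frame of bay_a between -0.0415 and 0.0415 m or y of roller5_center in the frame of bay_a between -0.0415 and 0.0415 m or y of roller6_center in the frame of bay_a between -0.0415 and 0.0415 m) and (y of roller1_center in the frame of bay_a between -0.0415 and 0.0415 m or y of roller2_center in the frame of bay_a between -0.0415 and 0.0415 m or y of roller3_center in the frame of bay_a between -0.0415 and 0.0415 m or y of roller5_center in the frame of bay_a between -0.0415 and 0.0415 m or y of roller6_center in the frame of bay_a between -0.0415 and 0.0415 m) and (y of roller1_center in the frame of bay_a between -0.0415 and 0.0415 m or y of roller2_center in the frame of bay_a between -0.0415 and 0.0415 m or y of roller3_center in the frame of bay_a between -0.0415 and 0.0415 m or y of roller4_center in the frame of bay_a between -0.0415 and 0.0415 m or y of roller6_center in the frame of bay_a between -0.0415 and 0.0415 m) and (y of roller1_center in the frame of bay_a between -0.0415 and 0.0415 m or y of roller2_center in the frame of bay_a between -0.0415 and 0.0415 m or y of roller3_center in the frame of bay_a between -0.0415 and 0.0415 m or y of roller4_center in the frame of bay_a between -0.0415 and 0.0415 m or y of roller5_center in the frame of bay_a between -0.0415 and 0.0415 m) and (y of roller2_center in the frame of bay_b between -0.0415 and 0.0415 m or y of roller3_center in the frame of bay_b between -0.0415 and 0.0415 m or y of roller4_center in the frame of bay_b between -0.0415 and 0.0415 m or y of roller5_center in the frame of bay_b between -0.0415 and 0.0415 m or y of roller6_center in the frame of bay_b between -0.0415 and 0.0415 m) and (y of roller1_center in the frame of bay_b between -0.0415 and 0.0415 m or y of roller3_center in the frame of bay_b between -0.0415 and 0.0415 m or y of roller4_center in the frame of bay_b between -0.0415 and 0.0415 m or y of roller5_center in the frame of bay_b between -0.0415 and 0.0415 m or y of roller6_center in the frame of bay_b between -0.0415 and 0.0415 m) and (y of roller1_center in the frame of bay_b between -0.0415 and 0.0415 m or y of roller2_center in the frame of bay_b between -0.0415 and 0.0415 m or y of roller4_center in the frame of bay_b between -0.0415 and 0.0415 m or y of roller5_center in the frame of bay_b between -0.0415 and 0.0415 m or y of roller6_center in the frame of bay_b between -0.0415 and 0.0415 m) and (y of roller1_center in the frame of bay_b between -0.0415 and 0.0415 m or y of roller2_center in the frame of bay_b between -0.0415 and 0.0415 m or y of roller3_center in the frame of bay_b between -0.0415 and 0.0415 m or y of roller5_center in the frame of bay_b between -0.0415 and 0.0415 m or y of roller6_center in the frame of bay_b between -0.0415 and 0.0415 m) and (y of roller1_center in the frame of bay_b between -0.0415 and 0.0415 m or y of roller2_center in the frame of bay_b between -0.0415 and 0.0415 m or y of roller3_center in the frame of bay_b between -0.0415 and 0.0415 m or y of roller4_center in the frame of bay_b between -0.0415 and 0.0415 m or y of roller6_center in the frame of bay_b between -0.0415 and 0.0415 m) and (y of roller1_center in the frame of bay_b between -0.0415 and 0.0415 m or y of roller2_center in the frame of bay_b between -0.0415 and 0.0415 m or y of roller3_center in the frame of bay_b between -0.0415 and 0.0415 m or y of roller4_center in the frame of bay_b between -0.0415 and 0.0415 m or y of roller5_center in the frame of bay_b between -0.0415 and 0.0415 m) and (y of roller2_center in the frame of bay_c between -0.0415 and 0.0415 m or y of roller3_center in the frame of bay_c between -0.0415 and 0.0415 m or y of roller4_center in the frame of bay_c between -0.0415 and 0.0415 m or y of roller5_center in the frame of bay_c between -0.0415 and 0.0415 m or y of roller6_center in the frame of bay_c between -0.0415 and 0.0415 m) and (y of roller1_center in the frame of bay_c between -0.0415 and 0.0415 m or y of roller3_center in the frame of bay_c between -0.0415 and 0.0415 m or y of roller4_center in the frame of bay_c between -0.0415 and 0.0415 m or y of roller5_center in the frame of bay_c between -0.0415 and 0.0415 m or y of roller6_center in the frame of bay_c between -0.0415 and 0.0415 m) and (y of roller1_center in the frame of bay_c between -0.0415 and 0.0415 m or y of roller2_center in the frame of bay_c between -0.0415 and 0.0415 m or y of roller4_center in the frame of bay_c between -0.0415 and 0.0415 m or y of roller5_center in the frame of bay_c between -0.0415 and 0.0415 m or y of roller6_center in the frame of bay_c between -0.0415 and 0.0415 m) and (y of roller1_center in the frame of bay_c between -0.0415 and 0.0415 m or y of roller2_center in the frame of bay_c between -0.0415 and 0.0415 m or y of roller3_center in the frame of bay_c between -0.0415 and 0.0415 m or y of roller5_center in the frame of bay_c between -0.0415 and 0.0415 m or y of roller6_center in the frame of bay_c between -0.0415 and 0.0415 m) and (y of roller1_center in the frame of bay_c between -0.0415 and 0.0415 m or y of roller2_center in the frame of bay_c between -0.0415 and 0.0415 m or y of roller3_center in the frame of bay_c between -0.0415 and 0.0415 m or y of roller4_center in the frame of bay_c between -0.0415 and 0.0415 m or y of roller6_center in the frame of bay_c between -0.0415 and 0.0415 m) and (y of roller1_center in the frame of bay_c between -0.0415 and 0.0415 m or y of roller2_center in the frame of bay_c between -0.0415 and 0.0415 m or y of roller3_center in the frame of bay_c between -0.0415 and 0.0415 m or y of roller4_center in the frame of bay_c between -0.0415 and 0.0415 m or y of roller5_center in the frame of bay_c between -0.0415 and 0.0415 m)), for 0.2 s.
At the end, for the whole second after the job is handed in: All six rollers lie in the tray's bays, exactly two in each; the shaker stands upright (within 0.1 rad) on its mat, its centre within 40 mm of the mat's centre, let go and at rest (all of step 2 and horizontal distance between shaker_base and mat_top below 0.04 m and angle between shaker_base's own z axis and vertical below 0.1 rad and height (world z) of shaker_base below 0.009 m and linear speed of shaker below 0.02 m/s); the robot touches nothing.
It fails at once if the fingers touch a roller (contact force between the fingers and roller1 above 0.5 N or contact force between the fingers and roller2 above 0.5 N or contact force between the fingers and roller3 above 0.5 N or contact force between the fingers and roller4 above 0.5 N or contact force between the fingers and roller5 above 0.5 N or contact force between the fingers and roller6 above 0.5 N).
It fails at once if a bystander is moved by more than 30 mm (distance of any of marker, lube_can, die_2 from where it was at the start of the episode above 0.03 m).
It also fails if it takes over 72 s, if anything falls off the work surface, if the arm or the gripper's body presses on something with over 40 N, if the wrist force passes 120 N, or if a joint passes its speed limit or range.

### The arm

A 6-joint arm with a two-finger parallel gripper is mounted at the origin on a cart in front of the work surface, level with it; the furniture and walls round the work are solid. World frame = base frame: x ahead of the robot, y to its left, z up, the work surface at z = 0. Lengths are in mm, angles in rad, forces in N, time in s.
With the tool pointing down it reaches from about 275 to 750 mm from the base axis. Payload 10.2 kg.
Tool frame: the origin (TCP) lies midway between the tips of the shut fingers; the grasp point (between the pads) lies 19 mm behind it (ctrl.tcp_to_grasp is the z of the grasp point in the tool frame, in mm); z points along the fingers, y is the direction in which the jaws open and shut (so a half turn about z gives the same grasp; the last joint's range is limited). The gripper opens to 85 mm and grips with 20 to 120 N. Pads are 22 mm wide; open, the fingers measure 114 mm over their backs; the gripper's body (76 mm by 85 mm) begins 54 mm behind the grasp point. The pads swing forward as they close: fully open they stand 13 mm farther back than shut.
Start: joints at [-1.538, 0.313, 1.498, -0, 1.331, -0.223], TCP at [132.822, -507.927, 231.294] pointing down, gripper open.
Joint ranges: [-2.94, 2.94], [-0.97, 2.17], [0.19, 2.56], [-1.23, 4.37], [0.02, 3.11], [-2.88, 2.88]. Speed limits (rad/s): [2.39, 2.39, 3.01, 3.14, 3.14, 3.14].

### API

Orientations are given as a unit quaternion [w, x, y, z].
In Python, from rig import sensors, capture, order, ctrl gives the robot as it stands. The module is installed in compiled form; this text tells all that it offers.
- The arm moves only by the tool play_rows, never from a script. Its argument "deltas" is a list of rows, each a list of 7 numbers: the shift along the world's x, y, z in units of 40 mm (1.0 is 40 mm), then the turn, a rotation vector about the world's x, y, z in units of 6 degrees (1.0 is 6 degrees), then the opening, from -1 (shut) to 1 (fully open). A call has 1 to 8 rows; each row shifts and turns the commanded pose from where the row before left it; what a row does not reach is not made up. A row lasts 1/12 s, in which the tool goes at most 41.7 mm and 7.16 degrees, less where a joint would pass 70% of its speed; a pose out of reach is approached as far as the arm can. A call is refused whole if a number of a shift passes 1 or a number of a turn 1, either way. A call with a gripper value outside its range is refused whole. The fingers move at their own pace and stop on an object; "squeeze" is the grip in N (left out, the last holds). Time passes only in rows, so rows that do not move let the fingers close. It gives the time, the measured TCP pose, the force and the opening at its end, in the units of the state.
- sensors.sense(): the state, without advancing time (a new reading comes with each control period).
- capture(name): name is "side" or "top"; returns a dict with "pixels" (420x560x3 uint8, red, green, blue), "z_map" (420x560 float32, mm along the optical axis (not along the pixel's ray), 0 where there is no reading), "fx", "fy", "cx", "cy" (pixels), "k1" (the pictures are not rectified: a ray, as slopes to the right and down, at radius r is drawn at 1 + k1 r^2 times it, then the intrinsics apply), "eye" and "rotation" of the camera in the world. Camera axes: x right, y down, z forward; pixel columns grow to the right and rows downward; lengths in mm; the calibration is good to about 2 mm. A picture is of the moment at which its call begins.
- order.finish_job(): hands the job in, once; it reports no verdict.
The state is a dict: "time_s": time; "joints": joint angles; "dq": joint speeds; "tau": joint torques, N m; "eef_pos": TCP position; "ee_rot": TCP orientation; "force": force on the tool from outside, world axes, zero at the start; "wrist_torque": the same for the moment, N m; "grip_width": opening from 0.0 (shut) to 1.0 (fully open).
Only numpy, scipy, OpenCV 4.12 (cv2) and the standard library are available. Lean on these libraries where they do the work, as an engineer would, in place of code of your own. Each camera call takes 0.05 s, during which the arm holds its last target. There are 200 camera calls.

## Working session

There is one attempt and no reset: what is moved stays moved. The work goes in short steps, Python scripts to look and compute and a tool call to move; the robot and the scene stay as the last step left them, time stands still between calls to the robot, and variables do not carry over. Pictures are saved under pics/ and viewed, about 8 in all and at most 12, crops included, and the job is handed in when it is done.

Besides the shell and the picture viewer there is one more tool, called after "Emit:" as name(argument=value, ...) on one line, values as JSON. play_rows: Moves the arm, as the interface text tells. Its arguments: {"type":"object","properties":{"deltas":{"type":"array","items":{"type":"array","items":{"type":"number"}}},"squeeze":{"type":"number"}},"required":["deltas"]}

```bash
mkdir -p pics
cat > h.py <<'E'
import numpy as np, cv2
from rig import sensors, capture, order, ctrl
def rays(c,u,v):
    x=(np.asarray(u,float)-c['cx'])/c['fx']; y=(np.asarray(v,float)-c['cy'])/c['fy']
    a,b=x.copy(),y.copy()
    for _ in range(8):
        s=1+c['k1']*(a*a+b*b); a,b=x/s,y/s
    return np.stack([a,b,np.ones_like(a)],-1)
def pts(c,u,v,z):  # by depth
    return np.array(c['eye'])+(rays(c,u,v)*np.asarray(z,float)[...,None])@np.array(c['rotation']).T
def plane(c,u,v,h): # onto height h
    d=rays(c,u,v)@np.array(c['rotation']).T; e=np.array(c['eye'])
    return e+d*((h-e[2])/d[...,2])[...,None]
def cloud(c):
    v,u=np.mgrid[:420,:560]; P=pts(c,u,v,c['z_map']); P[c['z_map']==0]=np.nan; return P
def save(c,n): cv2.imwrite('pics/'+n,c['pixels'][...,::-1])
E
python3 - <<'E'
from h import *
for n in('top','side'):
    c=capture(n); save(c,n+'0.png'); np.savez(n+'0.npz',**c)
    print(n,c['eye'],np.round(c['rotation'],3),c['fx'],c['cx'],c['k1'],(c['z_map']==0).mean())
print(sensors.sense(),ctrl.tcp_to_grasp)
E
```

```text
top [ 357.51010107  -40.37024704 1093.6167625 ] [-0.079  0.731 -0.675  0.069] 447.9132016580566 279.22263912942583 -0.07986191850808826 0.004281462585034013
side [ 535.16597424 1110.4022093   931.16732454] [ 0.001 -0.027  0.897 -0.442] 529.1960840996153 269.1830925005581 -0.10467319685982877 0.00383078231292517
{'time_s': 0.1, 'joints': array([-1.53840607e+00,  3.13413498e-01,  1.49838298e+00,  1.24258712e-05,
        1.33099774e+00, -2.23417101e-01]), 'dq': array([-0.001329  , -0.00114779, -0.00073913, -0.00031475, -0.00058446,
        0.00025488]), 'tau': array([ 3.14234319e-03, -4.12896287e+01, -2.60142034e+01, -1.91731860e-04,
        2.99741594e-03, -6.17899385e-07]), 'eef_pos': array([ 132.81370748, -507.67849849,  230.77411893]), 'ee_rot': array([-5.97468540e-04,  9.91831479e-01,  1.27553738e-01,  6.33023346e-05]), 'force': array([ 0.57921898, -0.60867678, -0.62481464]), 'wrist_torque': array([ 0.01237152, -0.01581792, -0.0044004 ]), 'grip_width': 1.0038691164945237} -18.700000000000003
```

View pics/top0.png

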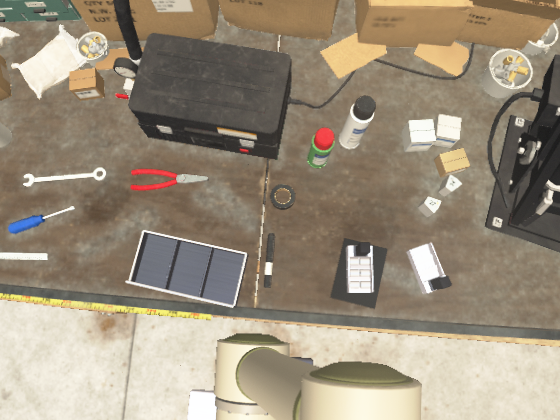

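View pics/side0.png

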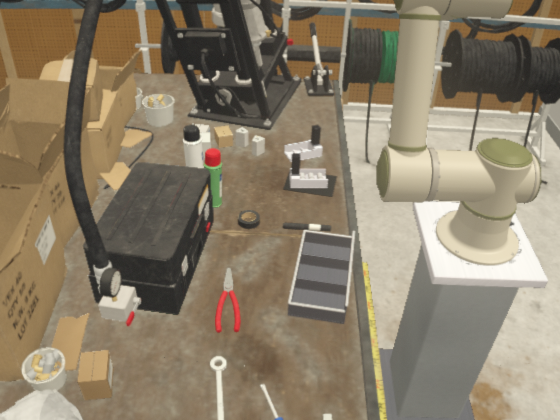

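The target is the leftmost shaker, the one on the mat. Top pixel is about (360,268), side about (310,178). The look-alike is the bare one at top (428,268), side (303,150). The tray is at top (188,268), side (325,275). The marker, at top (268,260), lies between them. I'll measure these next.

```bash
python3 - <<'E'
import re
s=open('h.py').read()
s=s.replace("import numpy as np, cv2","import numpy as np, cv2\nfrom scipy.spatial.transform import Rotation as R").replace("np.array(c['rotation']).T","rot(c).T").replace("def rays","def rot(c):\n    q=np.array(c['rotation']); return q if q.shape==(3,3) else R.from_quat(np.roll(q,-1)).as_matrix()\ndef rays",1)
open('h.py','w').write(s)
E
python3 - <<'E'
from h import *
T=dict(np.load('top0.npz')); S=dict(np.load('side0.npz'))
Pt,Ps=cloud(T),cloud(S)
print('eye fwd',rot(T)[:,2],rot(S)[:,2],'bench z top',np.nanmedian(Pt[200:230,200:250,2]),'side',np.nanmedian(Ps[245:260,240:280,2]))
def box(P,sel,c): 
    q=P[sel]; r=cv2.minAreaRect(q[:,:2].astype(np.float32)); print(c,len(q),'ctr',np.round(r[0],1),'size',np.round(r[1],1),'ang',round(r[2],1),'z',np.round(np.percentile(q[:,2],[5,50,95]),1))
for n,P,roi,g in(('T',Pt,(slice(230,305),slice(325,390)),T),('S',Ps,(slice(145,200),slice(280,340)),S)):
    m=np.zeros((420,560),bool); m[roi]=1
    box(P,m&(P[...,2]>85)&(P[...,2]<115),n+' grip top')
    box(P,m&(P[...,2]>62)&(P[...,2]<115),n+' grip')
    box(P,m&(P[...,2]>28)&(P[...,2]<46)&(g['pixels'].min(-1)>120),n+' walls')
    box(P,m&(P[...,2]>10)&(P[...,2]<50),n+' body')
    dark=(g['pixels'].max(-1)<45)
    box(P,m&dark&(P[...,2]<10)&(P[...,2]>-3),n+' mat')
m=np.zeros((420,560),bool); m[225:312,120:255]=1
for n,P,m in(('T',Pt,m),('S',Ps,None)):
    if m is None: m=np.zeros((420,560),bool); m[225:325,285:362]=1
    box(P,m&(P[...,2]>25)&(P[...,2]<80),n+' tray walls')
    box(P,m&(P[...,2]>52)&(P[...,2]<80),n+' tray tall')
    q=P[m&(P[...,2]>52)&(P[...,2]<80)]; print(q.mean(0) if len(q) else 0)
m=np.zeros((420,560),bool); m[225:295,258:280]=1
box(Pt,m&(Pt[...,2]>8)&(Pt[...,2]<30),'marker')
m=np.zeros((420,560),bool); m[110:180,300:340]=1
box(Pt,m&(Pt[...,2]>60),'can')
im=np.hstack([cv2.resize(T['pixels'][225:315,325:455],None,fx=3,fy=3),cv2.resize(T['pixels'][225:315,120:250],None,fx=3,fy=3)])
im2=np.hstack([cv2.resize(S['pixels'][120:200,270:400],None,fx=3,fy=3),cv2.resize(S['pixels'][230:310,270:400],None,fx=3,fy=3)])
cv2.imwrite('pics/crop1.png',np.vstack([im,im2])[...,::-1])
E
```

```text
eye fwd [ 0.20612836  0.02223688 -0.97827226] [ 0.02649244 -0.79264781 -0.60910393] bench z top -1.462253599754149 side -1.590979332879101
T grip top 137 ctr [ 504.8 -212.5] size [24.2 23.4] ang 5.0 z [ 90.2 102.6 105.9]
T grip 156 ctr [ 504.8 -212.4] size [24.2 23.6] ang 5.0 z [ 72.9 102.  105.8]
T walls 245 ctr [ 464.  -216.8] size [110.4  59.2] ang 4.1 z [29.6 37.1 42.6]
T body 1003 ctr [ 459.6 -204.5] size [118.9  95.9] ang 2.9 z [11.4 22.6 40.8]Traceback (most recent call last):
  File "<stdin>", line 14, in <module>
  File "<stdin>", line 6, in box
    return _quantile_unchecked(
        a, q, axis, out, overwrite_input, method, keepdims, weights)
    return _ureduce(a,
                    func=_quantile_ureduce_func,
    ...<5 lines>...
                    overwrite_input=overwrite_input,
                    method=method)
    r = func(a, **kwargs)
    result = _quantile(arr,
                       quantiles=q,
    ...<2 lines>...
                       out=out,
                       weights=wgt)
    slices_having_nans = np.isnan(arr[-1, ...])
                                  ~~~^^^^^^^^^
IndexError: index -1 is out of bounds for axis 0 with size 0
```

Run:
```python
from h import *
T=dict(np.load('top0.npz')); S=dict(np.load('side0.npz'))
Pt,Ps=cloud(T),cloud(S)
def box(P,sel,c): 
    q=P[sel]
    if len(q)<5: print(c,'none'); return
    r=cv2.minAreaRect(q[:,:2].astype(np.float32)); print(c,len(q),'ctr',np.round(r[0],1),'mean',np.round(q.mean(0),1),'size',np.round(r[1],1),'ang',round(r[2],1),'z',np.round(np.percentile(q[:,2],[5,50,95]),1))
for n,P,roi,g in(('T',Pt,(slice(230,310),slice(325,390)),T),('S',Ps,(slice(145,200),slice(275,345)),S)):
    m=np.zeros((420,560),bool); m[roi]=1
    box(P,m&(P[...,2]>85)&(P[...,2]<115),n+' grip top')
    box(P,m&(P[...,2]>28)&(P[...,2]<46)&(g['pixels'].min(-1)>120),n+' walls')
    for t in(40,55):
        d=(m&(g['pixels'].max(-1)<t)&(P[...,2]<10)).astype(np.uint8)
        box(P,d>0,n+' mat%d'%t)
for n,P,r in(('T',Pt,(slice(225,312),slice(120,255))),('S',Ps,(slice(225,325),slice(285,362)))):
    m=np.zeros((420,560),bool); m[r]=1
    box(P,m&(P[...,2]>25)&(P[...,2]<80),n+' tray walls')
    box(P,m&(P[...,2]>52)&(P[...,2]<80),n+' tray tall')
    box(P,m&(P[...,2]<12)&(P[...,2]>1),n+' tray floor')
m=np.zeros((420,560),bool); m[225:295,258:280]=1
box(Pt,m&(Pt[...,2]>5)&(Pt[...,2]<30),'marker')
m=np.zeros((420,560),bool); m[110:180,300:340]=1
box(Pt,m&(Pt[...,2]>60),'can')
im=np.hstack([cv2.resize(T['pixels'][225:315,325:455],None,fx=3,fy=3),cv2.resize(T['pixels'][225:315,120:250],None,fx=3,fy=3)])
im2=np.hstack([cv2.resize(S['pixels'][120:200,270:400],None,fx=3,fy=3),cv2.resize(S['pixels'][230:310,270:400],None,fx=3,fy=3)])
cv2.imwrite('pics/crop1.png',np.vstack([im,im2])[...,::-1])
```

```text
T grip top 137 ctr [ 504.8 -212.5] mean [ 504.  -211.9  101.1] size [24.2 23.4] ang 5.0 z [ 90.2 102.6 105.9]
T walls 245 ctr [ 464.  -216.8] mean [ 476.9 -213.5   36.7] size [110.4  59.2] ang 4.1 z [29.6 37.1 42.6]
T mat40 none
T mat55 none
S grip top 78 ctr [ 504.  -211.3] mean [ 504.1 -208.5   97.6] size [23.7 33.1] ang 3.3 z [ 86.1  99.3 105.1]
S walls 274 ctr [ 467.8 -289.3] mean [ 464.6 -254.2   33.7] size [120.1 214.5] ang 5.9 z [28.4 33.1 40.8]
S mat40 none
S mat55 none
T tray walls 1198 ctr [432.3 189.3] mean [432.9 195.   44. ] size [261.7 133.1] ang 82.3 z [28.1 41.4 64. ]
T tray tall 290 ctr [370.1 197.1] mean [370.1 194.7  62.3] size [256.1   7.9] ang 81.4 z [58.7 62.4 65.5]
T tray floor 5747 ctr [436.1 202.9] mean [416.7 197.5   3.9] size [211.8 338. ] ang 5.0 z [1.3 3.7 7.4]
S tray walls 1505 ctr [432.5 189.6] mean [432.5 202.8  38.6] size [265.9 130.2] ang 82.3 z [26.2 36.6 62.6]
S tray tall 201 ctr [371.3 200.5] mean [373.1 213.1  61.8] size [258.7   6. ] ang 82.3 z [58.3 61.8 65.4]
S tray floor 3179 ctr [423.8 155.9] mean [417.5 173.8   4.4] size [199.  357.1] ang 1.6 z [ 1.4  3.8 10.1]
marker 390 ctr [469.7  -0.7] mean [469.   -0.8  15.2] size [131.6  17.8] ang 0.2 z [ 9.7 15.5 19.5]
can 636 ctr [ 732.4 -104.1] mean [ 725.8 -102.2  140.8] size [44.3 51.7] ang 1.9 z [ 72.9 153.6 172.4]
```

View pics/crop1.png

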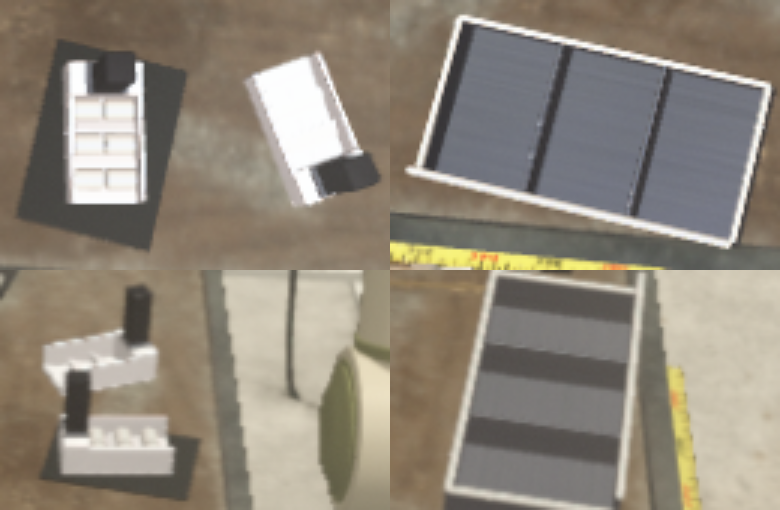

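The crop confirms the target: top (360,268), sitting on the mat with rollers in its three cells. The look-alike at (428,268) is empty and has no mat.
- **Grip:** at (504.5,-212), top about 102–104 mm, the two views agreeing.
- **Shaker:** yaw about 5°.
- **Tray:** centre (432.4,189.4), yaw −7.7°.

I'll hover with the jaws along the shaker's x axis.

Emit:
play_rows(deltas=[[0.58,0.46,0,0,0,0.84,1],[0.58,0.46,0,0,0,0.84,1],[0.58,0.46,0,0,0,0.84,1],[0.58,0.46,0,0,0,0.84,1],[0.58,0.46,0,0,0,0.84,1],[0.58,0.46,0,0,0,0.84,1],[0.58,0.46,0,0,0,0.84,1],[0.58,0.46,0,0,0,0.84,1]])

```text
time_s: 0.77
eef_pos: [319.3, -359.5, 231.1]
ee_rot: [-0.0, 0.886, 0.463, 0.0]
force: [0.7, -0.3, 0.4]
grip_width: 1.006
```

Emit:
play_rows(deltas=[[0.58,0.46,0,0,0,0.84,1],[0.58,0.46,0,0,0,0.84,1],[0.58,0.46,0,0,0,0.84,1],[0.58,0.46,0,0,0,0.84,1],[0.58,0.46,0,0,0,0.84,1],[0.58,0.46,0,0,0,0.84,1],[0.58,0.46,0,0,0,0.84,1],[0,0,0,0,0,0,1]])

```text
time_s: 1.43
eef_pos: [483.4, -228.9, 230.8]
ee_rot: [-0.0, 0.703, 0.712, 0.001]
force: [-0.2, 0.9, 0.0]
grip_width: 1.0
```

```bash
cat >> h.py <<'E'
def st():
    s=sensors.sense(); q=s['ee_rot']; m=R.from_quat(np.roll(q,-1)).as_matrix()
    print('t',round(s['time_s'],2),'tcp',np.round(s['eef_pos'],1),'grasp',np.round(s['eef_pos']-18.7*m[:,2],1),'x',np.round(m[:,0],3),'y',np.round(m[:,1],3),'z',np.round(m[:,2],3),'F',np.round(s['force'],1),'w',round(s['grip_width'],3),'q',np.round(s['joints'],2))
    return s,m
E
python3 - <<'E'
from h import *
st()
T=dict(np.load('top0.npz'))
print(np.round(plane(T,np.array([345,387.3,375,330.3]),np.array([238.3,249,308.3,296.7]),4.),1))
g=T['pixels'].astype(int); P=cloud(T)
print(g[300,340],g[245,350],g[300,320],g[290,365])
E
```

```text
t 1.43 tcp [ 483.4 -228.9  230.8] grasp [ 483.4 -228.9  249.5] x [-0.013  1.     0.001] y [1.    0.013 0.   ] z [ 0.     0.001 -1.   ] F [-0.2  0.9  0. ] w 1.0 q [-0.66  0.34  1.47  0.    1.34 -0.68]
[[ 537.9 -181.9    4. ]
 [ 519.4 -287.2    4. ]
 [ 374.1 -262.8    4. ]
 [ 393.5 -154.2    4. ]]
[104  90  78] [193 184 182] [121 102  85] [253 252 251]
```

Emit:
play_rows(deltas=[[0.53,0.42,0,0,0,0.71,1],[0,0,-0.8,0,0,0,1],[0,0,-0.8,0,0,0,1],[0,0,-0.8,0,0,0,1],[0,0,-0.6,0,0,0,1],[0,0,0,0,0,0,1],[0,0,0,0,0,0,1]])

```text
time_s: 2.02
eef_pos: [501.6, -215.2, 111.1]
ee_rot: [-0.001, 0.679, 0.734, -0.0]
force: [-0.6, 0.5, 0.7]
grip_width: 0.999
```

Run:
```python
from h import *
st()
c=capture('side'); d=capture('top')
cv2.imwrite('pics/g1.png',np.hstack([cv2.resize(c['pixels'][100:210,250:380],None,fx=3,fy=3),cv2.resize(d['pixels'][210:320,320:450],None,fx=3,fy=3)])[...,::-1])
```

```text
t 2.02 tcp [ 501.6 -215.2  111.1] grasp [ 501.7 -215.2  129.8] x [-0.078  0.997  0.001] y [ 0.997  0.078 -0.001] z [-0.002  0.001 -1.   ] F [-0.6  0.5  0.7] w 0.999 q [-0.62  0.48  1.59 -0.    1.08 -0.7 ]
```

View pics/g1.png

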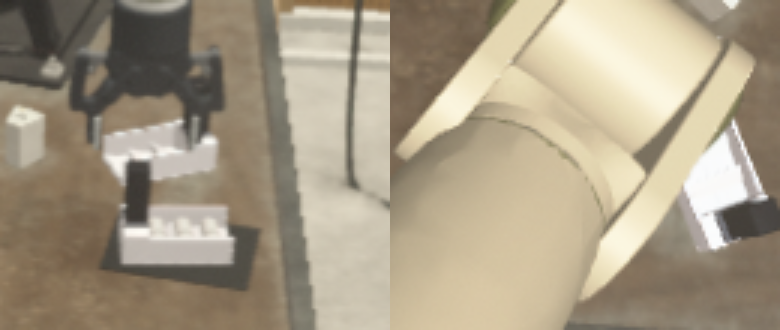

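The side view shows the open fingers straddling the post (post about (296,163), fingers about (282–316,140)), some 3 mm short in x. I'll correct that and descend.

Emit:
play_rows(deltas=[[0.08,0.08,-0.3,0,0,0,1],[0,0,-0.5,0,0,0,1],[0,0,-0.48,0,0,0,1],[0,0,0,0,0,0,1]])

```text
time_s: 2.45
eef_pos: [504.1, -210.9, 57.4]
ee_rot: [-0.002, 0.679, 0.734, -0.0]
force: [-0.3, 0.4, -1.3]
grip_width: 1.002
```

Run:
```python
from h import *
st()
c=capture('side')
cv2.imwrite('pics/g2.png',cv2.resize(c['pixels'][120:210,250:380],None,fx=4,fy=4)[...,::-1])
```

```text
t 2.45 tcp [ 504.1 -210.9   57.4] grasp [ 504.2 -210.9   76.1] x [-0.079  0.997  0.003] y [ 0.997  0.079 -0.003] z [-0.004  0.003 -1.   ] F [-0.3  0.4 -1.3] w 1.002 q [-0.61  0.56  1.63  0.    0.96 -0.69]
```

View pics/g2.png

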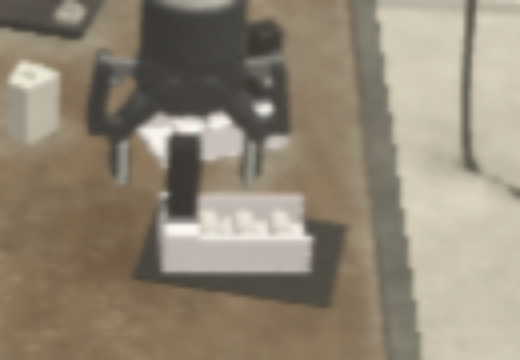

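The fingers (px (280,163) and (312,163)) stand on either side of the post (295,163). The rollers sit below the fingertips. Closing.

Emit:
play_rows(deltas=[[0,0,0,0,0,0,-1],[0,0,0,0,0,0,-1],[0,0,0,0,0,0,-1],[0,0,0,0,0,0,-1],[0,0,0,0,0,0,-1],[0,0,0,0,0,0,-1]], squeeze=90)

```text
time_s: 3.0
eef_pos: [505.5, -212.2, 60.8]
ee_rot: [0.001, 0.679, 0.734, 0.0]
force: [-1.9, -0.2, 6.6]
grip_width: 0.271
```

Emit:
play_rows(deltas=[[0,0,0,0,0,0,-1],[0,0,0,0,0,0,-1],[0,0,0.1,0,0,0,-1],[0,0,0.25,0,0,0,-1],[0,0,0.4,0,0,0,-1],[0,0,0.5,0,0,0,-1],[0,0,0.4,0,0,0,-1],[0,0,0,0,0,0,-1]])

```text
time_s: 3.67
eef_pos: [506.5, -212.7, 129.5]
ee_rot: [0.003, 0.679, 0.734, 0.0]
force: [0.2, -0.6, -3.0]
grip_width: 0.271
```

Run:
```python
from h import *
st()
c=capture('side')
cv2.imwrite('pics/g3.png',cv2.resize(c['pixels'][100:210,250:380],None,fx=4,fy=4)[...,::-1])
```

```text
t 3.67 tcp [ 506.5 -212.7  129.5] grasp [ 506.4 -212.6  148.2] x [-0.079  0.997 -0.004] y [0.997 0.079 0.004] z [ 0.005 -0.003 -1.   ] F [ 0.2 -0.6 -3. ] w 0.271 q [-0.61  0.46  1.56  0.    1.11 -0.69]
```

View pics/g3.png

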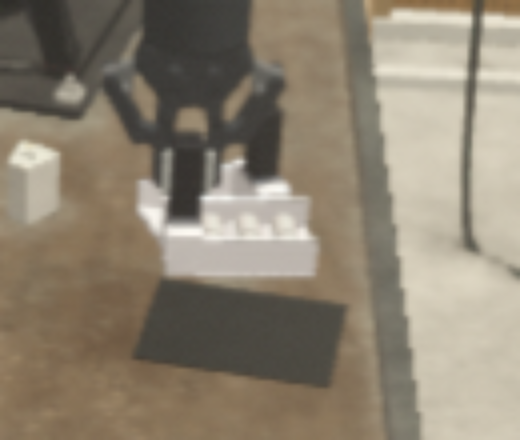

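The shaker is held level and clear of the mat with its rollers in the cells (side about (310,160)). Moving level to bay c.

Emit:
play_rows(deltas=[[0.06,0.25,0.03,0,0,-0.127,-1],[0.06,0.4,0.03,0,0,-0.127,-1],[0.06,0.5,0.03,0,0,-0.127,-1],[0.06,0.53,0.03,0,0,-0.127,-1],[0.06,0.53,0.03,0,0,-0.127,-1],[0.06,0.53,0.03,0,0,-0.127,-1],[0.06,0.53,0.03,0,0,-0.127,-1],[0.06,0.53,0.03,0,0,-0.127,-1]])

```text
time_s: 4.38
eef_pos: [523.8, -58.7, 134.4]
ee_rot: [-0.001, 0.717, 0.697, -0.001]
force: [0.2, -0.9, -3.4]
grip_width: 0.266
```

Emit:
play_rows(deltas=[[0.06,0.53,0.03,0,0,-0.127,-1],[0.06,0.53,0.03,0,0,-0.127,-1],[0.06,0.53,0.03,0,0,-0.127,-1],[0.06,0.5,0.03,0,0,-0.127,-1],[0.06,0.5,0.03,0,0,-0.127,-1],[0.06,0.5,0.03,0,0,-0.127,-1],[0.06,0.4,0.03,0,0,-0.127,-1],[0.06,0.25,0.03,0,0,-0.127,-1]])

```text
time_s: 5.05
eef_pos: [542.9, 91.4, 143.9]
ee_rot: [-0.001, 0.753, 0.658, -0.001]
force: [-0.5, 0.6, -3.2]
grip_width: 0.267
```

```bash
cat >> h.py <<'E'
XT,YT=np.array([.991,-.134,0]),np.array([.134,.991,0]); C=np.array([432.4,189.4,0])
def where():
    s,m=st(); g=s['eef_pos']-18.7*m[:,2]; sx,sz=m[:,1],-m[:,2]
    mo=g-96*sx-72*sz; d=mo-C
    print('tilt',round(np.degrees(np.arcsin(sx[2])),1),'yaw',round(np.degrees(np.arctan2(sx[1],sx[0])),1),'mouth in tray',np.round([d@XT,d@YT,mo[2]],1),'roll',round(np.degrees(np.arcsin(m[2,0])),2))
    return s,m,mo
def need(bay,th,mx=30,mz=52):
    s,m,mo=where(); t=np.radians(th); k={'a':85,'b':0,'c':-85}[bay]
    tgt=C+(mx+96*np.cos(t)-53.3*np.sin(t))*XT+k*YT+np.array([0,0,mz+96*np.sin(t)+53.3*np.cos(t)])
    sx=np.cos(t)*XT+np.array([0,0,np.sin(t)]); sz=-np.sin(t)*XT+np.array([0,0,np.cos(t)])
    M=np.stack([np.cross(sx,-sz),sx,-sz],1)
    print(bay,th,'shift units',np.round((tgt-s['eef_pos'])/40,2),'turn units',np.round(np.degrees(R.from_matrix(M@m.T).as_rotvec())/6,2))
E
python3 - <<'E'
from h import *
need('c',15); need('c',26)
E
```

```text
t 5.05 tcp [542.9  91.4 143.9] grasp [542.9  91.4 162.6] x [0.133 0.991 0.   ] y [ 0.991 -0.133 -0.003] z [-0.003  0.    -1.   ] F [-0.5  0.6 -3.2] w 0.267 q [-0.05  0.45  1.54  0.    1.16  0.09]
tilt -0.1 yaw -7.6 mouth in tray [ 26.5 -82.4  90.8] roll 0.0
c 15 shift units [-0.35 -0.02 -0.39] turn units [-0.34 -2.5  -0.01]
t 5.05 tcp [542.9  91.4 143.9] grasp [542.9  91.4 162.6] x [0.133 0.991 0.   ] y [ 0.991 -0.133 -0.003] z [-0.003  0.    -1.   ] F [-0.5  0.6 -3.2] w 0.267 q [-0.05  0.45  1.54  0.    1.16  0.09]
tilt -0.1 yaw -7.6 mouth in tray [ 26.5 -82.4  90.8] roll 0.0
c 26 shift units [-0.74  0.03 -0.05] turn units [-0.58 -4.32 -0.01]
```

Emit:
play_rows(deltas=[[-0.044,0,-0.05,-0.042,-0.313,0,-1],[-0.044,0,-0.05,-0.042,-0.313,0,-1],[-0.044,0,-0.05,-0.042,-0.313,0,-1],[-0.044,0,-0.05,-0.042,-0.313,0,-1],[-0.044,0,-0.05,-0.042,-0.313,0,-1],[-0.044,0,-0.05,-0.042,-0.313,0,-1],[-0.044,0,-0.05,-0.042,-0.313,0,-1],[-0.044,0,-0.05,-0.042,-0.313,0,-1]])

```text
time_s: 5.72
eef_pos: [528.6, 89.7, 127.8]
ee_rot: [0.099, 0.746, 0.653, 0.086]
force: [-0.3, 0.6, -3.9]
grip_width: 0.268
```

Emit:
play_rows(deltas=[[-0.049,0.006,0.043,-0.03,-0.228,0,-1],[-0.049,0.006,0.043,-0.03,-0.228,0,-1],[-0.049,0.006,0.043,-0.03,-0.228,0,-1],[-0.049,0.006,0.043,-0.03,-0.228,0,-1],[-0.049,0.006,0.043,-0.03,-0.228,0,-1],[-0.049,0.006,0.043,-0.03,-0.228,0,-1],[-0.049,0.006,0.043,-0.03,-0.228,0,-1],[0,0,0,0,0,0,-1]])

```text
time_s: 6.38
eef_pos: [514.2, 91.6, 139.9]
ee_rot: [0.161, 0.735, 0.643, 0.141]
force: [-0.1, -0.0, -3.3]
grip_width: 0.264
```

Emit:
play_rows(deltas=[[0,0,0,0,0,0,-1],[0,0,0,0,0,0,-1],[0,0,0,0,0,0,-1],[0,0,0,0,0,0,-1],[0,0,0,0,0,0,-1],[0,0,0,0,0,0,-1]])

```text
time_s: 6.88
eef_pos: [515.9, 91.3, 141.3]
ee_rot: [0.161, 0.735, 0.643, 0.142]
force: [-1.2, 0.8, -2.2]
grip_width: 0.268
```

Run:
```python
from h import *
need('c',26)
c=capture('side'); d=capture('top')
cv2.imwrite('pics/p1.png',np.hstack([cv2.resize(c['pixels'][180:330,270:380],None,fx=3.6,fy=3.6),cv2.resize(d['pixels'][200:320,120:250],None,fx=3,fy=4.5)])[...,::-1])
```

```text
t 6.88 tcp [515.9  91.3 141.3] grasp [508.1  92.4 158.3] x [0.134 0.991 0.001] y [ 0.9   -0.122  0.42 ] z [ 0.416 -0.055 -0.908] F [-1.2  0.8 -2.2] w 0.268 q [-0.03  0.23  1.94 -0.09  0.54  0.17]
tilt 24.8 yaw -7.7 mouth in tray [ 31.1 -86.   52.6] roll 0.04
c 26 shift units [-0.07  0.03  0.02] turn units [-0.03 -0.2  -0.  ]
```

View pics/p1.png

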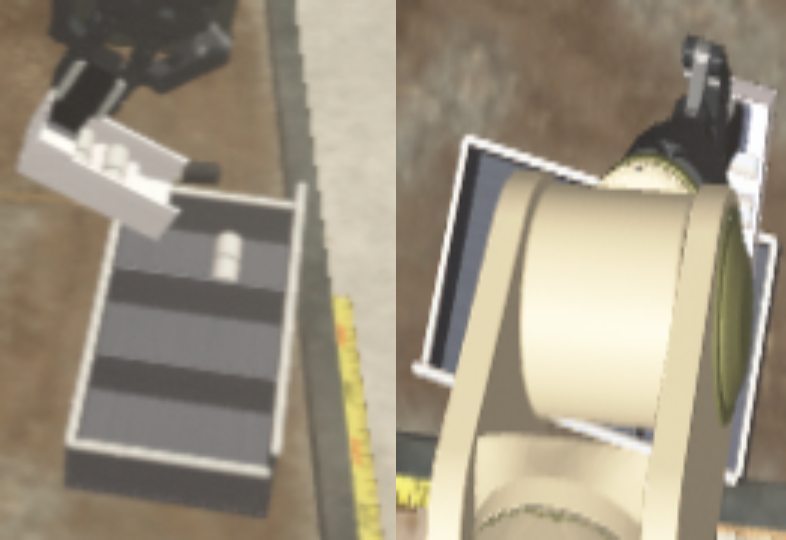

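Side view: two rollers lie in bay c (about (333,251)), and the two rear pairs are still in the shaker. Next is bay b.

Run:
```python
from h import *
need('b',20,30,58); need('b',27);need('b',36)
```

```text
t 6.98 tcp [515.8  91.4 141.3] grasp [508.1  92.4 158.3] x [0.133 0.991 0.001] y [ 0.9   -0.121  0.42 ] z [ 0.416 -0.055 -0.908] F [ 0.9 -0.1 -1.7] w 0.269 q [-0.03  0.23  1.94 -0.09  0.54  0.17]
tilt 24.8 yaw -7.7 mouth in tray [ 31.1 -86.   52.6] roll 0.04
b 20 shift units [ 0.44  2.11 -0.01] turn units [ 0.1  0.8 -0. ]
t 6.98 tcp [515.8  91.4 141.3] grasp [508.1  92.4 158.3] x [0.133 0.991 0.001] y [ 0.9   -0.121  0.42 ] z [ 0.416 -0.055 -0.908] F [ 0.9 -0.1 -1.7] w 0.269 q [-0.03  0.23  1.94 -0.09  0.54  0.17]
tilt 24.8 yaw -7.7 mouth in tray [ 31.1 -86.   52.6] roll 0.04
b 27 shift units [0.18 2.15 0.04] turn units [-0.06 -0.36 -0.01]
t 6.98 tcp [515.8  91.4 141.3] grasp [508.1  92.4 158.3] x [0.133 0.991 0.001] y [ 0.9   -0.121  0.42 ] z [ 0.416 -0.055 -0.908] F [ 0.9 -0.1 -1.7] w 0.269 q [-0.03  0.23  1.94 -0.09  0.54  0.17]
tilt 24.8 yaw -7.7 mouth in tray [ 31.1 -86.   52.6] roll 0.04
b 36 shift units [-0.19  2.2   0.26] turn units [-0.26 -1.85 -0.01]
```

Emit:
play_rows(deltas=[[0.1,0,0.1,0.05,0.4,0,-1],[0.1,0.05,0,0.05,0.4,0,-1],[0.04,0.25,0,0,0,0,-1],[0.04,0.4,0,0,0,0,-1],[0.04,0.45,0,0,0,0,-1],[0.04,0.45,0,0,0,0,-1],[0.04,0.3,0,0,0,0,-1],[0.04,0.2,0,0,0,0,-1]])

```text
time_s: 7.65
eef_pos: [533.4, 176.6, 145.3]
ee_rot: [0.131, 0.741, 0.649, 0.114]
force: [0.5, 0.0, -2.8]
grip_width: 0.269
```

Emit:
play_rows(deltas=[[0,0,0,0,0,0,-1],[-0.065,0.01,0,-0.04,-0.29,0,-1],[-0.065,0.01,0,-0.04,-0.29,0,-1],[-0.065,0.01,0,-0.04,-0.29,0,-1],[-0.065,0.01,0,-0.04,-0.29,0,-1],[0,0,0,0,0,0,-1]])

```text
time_s: 8.15
eef_pos: [521.9, 176.4, 144.7]
ee_rot: [0.176, 0.732, 0.64, 0.153]
force: [-0.2, 0.2, -2.2]
grip_width: 0.27
```

Run:
```python
from h import *
need('b',37)
```

```text
t 8.15 tcp [521.9 176.4 144.7] grasp [513.5 177.5 161.4] x [ 0.134  0.991 -0.001] y [ 0.883 -0.119  0.453] z [ 0.449 -0.062 -0.891] F [-0.2  0.2 -2.2] w 0.27 q [ 0.18  0.29  1.86 -0.27  0.56  0.51]
tilt 27.0 yaw -7.6 mouth in tray [29.  -1.  53.7] roll -0.07
b 37 shift units [-0.39  0.08  0.19] turn units [-0.21 -1.66 -0.  ]
```

Emit:
play_rows(deltas=[[-0.05,0.01,0.024,-0.027,-0.2,0,-1],[-0.05,0.01,0.024,-0.027,-0.2,0,-1],[-0.05,0.01,0.024,-0.027,-0.2,0,-1],[-0.05,0.01,0.024,-0.027,-0.2,0,-1],[-0.05,0.01,0.024,-0.027,-0.2,0,-1],[-0.05,0.01,0.024,-0.027,-0.2,0,-1],[-0.05,0.01,0.024,-0.027,-0.2,0,-1],[-0.05,0.01,0.024,-0.027,-0.2,0,-1]])

```text
time_s: 8.82
eef_pos: [507.3, 179.5, 153.2]
ee_rot: [0.238, 0.715, 0.624, 0.207]
force: [-0.2, 0.1, -2.0]
grip_width: 0.27
```

Emit:
play_rows(deltas=[[0,0,0,0,0,0,-1],[0,0,0,0,0,0,-1],[0,0,0,0,0,0,-1],[0,0,0,0,0,0,-1],[0,0,0,0,0,0,-1],[0,0,0,0,0,0,-1]])

```text
time_s: 9.32
eef_pos: [507.2, 180.0, 153.1]
ee_rot: [0.237, 0.715, 0.625, 0.207]
force: [0.9, 0.5, -1.9]
grip_width: 0.27
```

Run:
```python
from h import *
need('a',28,30,58)
c=capture('side'); d=capture('top')
cv2.imwrite('pics/p2.png',np.hstack([cv2.resize(c['pixels'][180:330,270:380],None,fx=3.6,fy=3.6),cv2.resize(d['pixels'][200:320,120:250],None,fx=3,fy=4.5)])[...,::-1])
```

```text
t 9.32 tcp [507.2 180.  153.1] grasp [496.1 181.6 168. ] x [ 0.134  0.991 -0.001] y [ 0.795 -0.107  0.597] z [ 0.592 -0.08  -0.802] F [ 0.9  0.5 -1.9] w 0.27 q [ 0.22  0.23  1.99 -0.61  0.38  0.87]
tilt 36.7 yaw -7.7 mouth in tray [30.2  0.7 53. ] roll -0.03
a 28 shift units [ 0.64  2.04 -0.07] turn units [ 0.2   1.43 -0.  ]
```

View pics/p2.png

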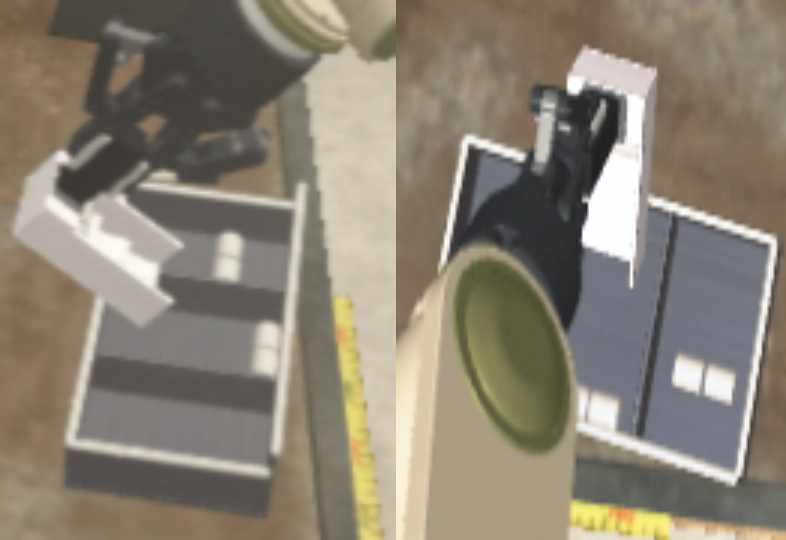

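Bay b has two rollers (side about (343,276)) and bay c has two. The last pair is still in the shaker. Joint 4 is moving towards its −1.23 limit, so I'll fit the kinematics before pouring at bay a.

```bash
cat > kin.py <<'E'
from h import *
from scipy.optimize import least_squares
D=[([-1.53840607,.313413498,1.49838298,0,1.33099774,-.223417101],[132.81,-507.68,230.77]),
([-.66,.34,1.47,0,1.34,-.68],[483.4,-228.9,230.8]),([-.61,.56,1.63,0,.96,-.69],[504.1,-210.9,57.4]),([-.61,.46,1.56,0,1.11,-.69],[506.5,-212.7,129.5]),
([-.05,.45,1.54,0,1.16,.09],[542.9,91.4,143.9]),([-.03,.23,1.94,-.09,.54,.17],[515.9,91.3,141.3]),([.18,.29,1.86,-.27,.56,.51],[521.9,176.4,144.7]),([.22,.23,1.99,-.61,.38,.87],[507.2,180.,153.1])]
E3=lambda a,t:R.from_euler(a,t).as_matrix()
def fk(q,p):
    d,l2,a3,l3,L,h,w,a1=p; z=np.array([0,0,1.]);x=np.array([1.,0,0]);y=np.array([0,1.,0])
    R1=E3('z',q[0]);R2=R1@E3('y',q[1]);R3=R1@E3('y',q[1]+q[2]);R4=R3@E3('z',q[3]);R5=R4@E3('y',q[4]);R6=R5@E3('z',q[5])
    return R1@(x*a1+y*d+z*h)+R2@(z*l2)+R3@(x*a3+z*l3)+R4@(y*w)+R5@(z*L),R6
f=lambda p:np.concatenate([fk(q,p)[0]-t for q,t in D])
sol=least_squares(f,[100,400,0,400,200,200,10,0]); P=sol.x
def ik(pos,M,q0,C6):
    g=lambda q:np.concatenate([(fk(q,P)[0]-pos)/100,(fk(q,P)[1]@C6-M).ravel()])
    return least_squares(g,q0)
E
python3 - <<'E'
from kin import *
print(np.round(P,1),np.round(np.abs(sol.fun).reshape(-1,3).max(1),1))
s,m=st(); q=s['joints']; R6=fk(q,P)[1]; C6=np.round(R6.T@m,3); print(C6)
for yaw in(-7.7,0,8,15,22):
  q=s['joints']
  for th in(37,42,46,50,54):
    t,a=np.radians([th,yaw]); X=np.array([np.cos(a),np.sin(a),0]); sx=np.cos(t)*X+[0,0,np.sin(t)]; sz=-np.sin(t)*X+[0,0,np.cos(t)]
    M=np.stack([np.cross(sx,-sz),sx,-sz],1)
    pos=C+25*XT+88*YT+(96*np.cos(t)-53.3*np.sin(t))*X+np.array([0,0,54+96*np.sin(t)+53.3*np.cos(t)])
    r=ik(pos,M,q,np.round(C6)); q=r.x; print(yaw,th,np.round(q,2),round(r.cost,5))
E
```

```text
[ 1.207e+02  4.378e+02  3.650e+01  3.972e+02  2.491e+02  1.944e+02
 -4.200e+00  3.000e-01] [0.8 2.3 1.4 2.7 1.8 1.6 1.4 0.5]
t 9.42 tcp [507.1 180.1 153. ] grasp [496.  181.6 168. ] x [ 0.134  0.991 -0.001] y [ 0.795 -0.107  0.597] z [ 0.592 -0.08  -0.802] F [-0.7 -0.4 -2.2] w 0.268 q [ 0.22  0.23  1.99 -0.61  0.38  0.87]
[[-0. -1.  0.]
 [ 1. -0.  0.]
 [-0.  0.  1.]]
-7.7 37 [ 0.41  0.33  1.85 -0.71  0.5   1.1 ] 0.0
-7.7 42 [ 0.44  0.31  1.91 -0.97  0.46  1.37] 0.0
-7.7 46 [ 0.46  0.31  1.96 -1.21  0.45  1.61] 0.0
-7.7 50 [ 0.49  0.3   2.   -1.44  0.47  1.85] 0.0
-7.7 54 [ 0.51  0.31  2.04 -1.64  0.51  2.07] 0.0
0 37 [ 0.38  0.31  1.87 -0.6   0.41  0.87] 0.0
0 42 [ 0.4   0.29  1.94 -0.91  0.34  1.18] 0.0
0 46 [ 0.42  0.28  2.   -1.23  0.32  1.52] 0.0
0 50 [ 0.44  0.27  2.05 -1.58  0.33  1.87] 0.0
0 54 [ 0.46  0.27  2.1  -1.87  0.38  2.17] 0.0
8 37 [ 0.35  0.3   1.89 -0.39  0.34  0.54] 0.0
8 42 [ 0.36  0.27  1.97 -0.7   0.23  0.85] 0.0
8 46 [ 0.37  0.25  2.03 -1.19  0.18  1.35] 0.0
8 50 [ 0.38  0.24  2.09 -1.83  0.19  1.99] 0.0
8 54 [ 0.38  0.24  2.14 -2.26  0.26  2.42] 0.0
15 37 [ 0.32  0.29  1.91 -0.12  0.31  0.17] 0.0
15 42 [ 0.33  0.26  1.98 -0.26  0.17  0.3 ] 0.0
15 46 [ 0.33  0.24  2.05 -0.74  0.07  0.79] 0.0
15 50 [ 0.31  0.22  2.11 -2.59  0.08  2.63] 0.0
15 54 [ 0.31  0.22  2.16 -2.91  0.19  2.95] 0.0
22 37 [ 0.29  0.28  1.91  0.18  0.31 -0.24] 0.0
22 42 [ 0.29  0.25  1.99  0.36  0.18 -0.43] 0.0
22 46 [ 0.28  0.23  2.05  0.86  0.1  -0.93] 0.0
22 50 [ 0.26  0.21  2.11  2.05  0.11 -2.13] 0.0
22 54 [ 0.25  0.2   2.18  2.58  0.21 -2.67] 0.0
```

Run:
```python
from kin import *
s,m=st(); C6=np.array([[0,-1,0],[1,0,0],[0,0,1.]])
for mx,mz in((25,54),(40,54),(40,68),(45,75)):
 for yaw in(-20,-7.7):
  q=s['joints'];o=[]
  for th in(28,37,42,45,48,51):
    t,a=np.radians([th,yaw]); X=np.array([np.cos(a),np.sin(a),0]); sx=np.cos(t)*X+[0,0,np.sin(t)]; sz=-np.sin(t)*X+[0,0,np.cos(t)]
    M=np.stack([np.cross(sx,-sz),sx,-sz],1)
    pos=C+mx*XT+85*YT+(96*np.cos(t)-53.3*np.sin(t))*X+np.array([0,0,mz+96*np.sin(t)+53.3*np.cos(t)])
    r=ik(pos,M,q,C6); q=r.x; o+=[(th,round(q[3],2),round(q[4],2))]
  print(mx,mz,yaw,o)
```

```text
t 9.42 tcp [507.1 180.1 153. ] grasp [496.  181.6 168. ] x [ 0.134  0.991 -0.001] y [ 0.795 -0.107  0.597] z [ 0.592 -0.08  -0.802] F [-0.7 -0.4 -2.2] w 0.268 q [ 0.22  0.23  1.99 -0.61  0.38  0.87]
25 54 -20 [(28, np.float64(-0.49), np.float64(0.72)), (37, np.float64(-0.79), np.float64(0.65)), (42, np.float64(-0.98), np.float64(0.64)), (45, np.float64(-1.1), np.float64(0.64)), (48, np.float64(-1.21), np.float64(0.66)), (51, np.float64(-1.32), np.float64(0.68))]
25 54 -7.7 [(28, np.float64(-0.39), np.float64(0.62)), (37, np.float64(-0.71), np.float64(0.49)), (42, np.float64(-0.97), np.float64(0.45)), (45, np.float64(-1.15), np.float64(0.44)), (48, np.float64(-1.33), np.float64(0.45)), (51, np.float64(-1.5), np.float64(0.47))]
40 54 -20 [(28, np.float64(-0.48), np.float64(0.72)), (37, np.float64(-0.78), np.float64(0.64)), (42, np.float64(-0.97), np.float64(0.63)), (45, np.float64(-1.09), np.float64(0.63)), (48, np.float64(-1.2), np.float64(0.65)), (51, np.float64(-1.31), np.float64(0.67))]
40 54 -7.7 [(28, np.float64(-0.37), np.float64(0.63)), (37, np.float64(-0.69), np.float64(0.49))
[... 550 characters left out ...]
loat64(-0.89), np.float64(0.47)), (45, np.float64(-1.06), np.float64(0.45)), (48, np.float64(-1.24), np.float64(0.45)), (51, np.float64(-1.42), np.float64(0.46))]
45 75 -20 [(28, np.float64(-0.45), np.float64(0.77)), (37, np.float64(-0.73), np.float64(0.68)), (42, np.float64(-0.91), np.float64(0.66)), (45, np.float64(-1.02), np.float64(0.66)), (48, np.float64(-1.14), np.float64(0.67)), (51, np.float64(-1.25), np.float64(0.68))]
45 75 -7.7 [(28, np.float64(-0.35), np.float64(0.68)), (37, np.float64(-0.63), np.float64(0.53)), (42, np.float64(-0.86), np.float64(0.48)), (45, np.float64(-1.02), np.float64(0.46)), (48, np.float64(-1.2), np.float64(0.45)), (51, np.float64(-1.38), np.float64(0.46))]
```

```bash
python3 - <<'E' | grep units
from h import *
need('b',30,34,66);need('a',30,40,66); need('a',38,40,66);need('a',46,40,66)
E
```

```text
b 30 shift units [ 0.37 -0.07  0.18] turn units [ 0.15  1.1  -0.  ]
a 30 shift units [0.81 2.01 0.18] turn units [ 0.15  1.1  -0.  ]
a 38 shift units [0.47 2.06 0.35] turn units [-0.02 -0.22 -0.  ]
a 46 shift units [0.11 2.11 0.48] turn units [-0.2  -1.54 -0.  ]
```

Emit:
play_rows(deltas=[[0.12,-0.02,0.06,0.05,0.37,0,-1],[0.12,-0.02,0.06,0.05,0.37,0,-1],[0.12,-0.02,0.06,0.05,0.37,0,-1],[0.07,0.2,0,0,0,0,-1],[0.07,0.4,0,0,0,0,-1],[0.07,0.5,0,0,0,0,-1],[0.07,0.45,0,0,0,0,-1],[0.07,0.3,0,0,0,0,-1]])

```text
time_s: 10.08
eef_pos: [535.2, 253.6, 159.9]
ee_rot: [0.195, 0.727, 0.636, 0.17]
force: [0.5, 0.3, -2.0]
grip_width: 0.27
```

Emit:
play_rows(deltas=[[0.07,0.2,0,0,0,0,-1],[0,0,0,0,0,0,-1],[-0.068,0.01,0.034,-0.034,-0.264,0,-1],[-0.068,0.01,0.034,-0.034,-0.264,0,-1],[-0.068,0.01,0.034,-0.034,-0.264,0,-1],[-0.068,0.01,0.034,-0.034,-0.264,0,-1],[0,0,0,0,0,0,-1]])

```text
time_s: 10.67
eef_pos: [526.3, 261.0, 165.1]
ee_rot: [0.235, 0.715, 0.625, 0.205]
force: [0.5, -0.2, -2.8]
grip_width: 0.269
```

Run:
```python
from h import *
need('a',46,40,66)
```

```text
t 10.67 tcp [526.3 261.  165.1] grasp [515.3 262.5 180.2] x [ 0.133  0.991 -0.001] y [ 0.798 -0.107  0.593] z [ 0.587 -0.079 -0.805] F [ 0.5 -0.2 -2.8] w 0.269 q [ 0.39  0.33  1.81 -0.63  0.53  1.  ]
tilt 36.4 yaw -7.6 mouth in tray [37.7 83.4 65.3] roll -0.03
a 46 shift units [-0.37  0.09  0.17] turn units [-0.21 -1.59 -0.01]
```

Emit:
play_rows(deltas=[[-0.046,0.012,0.021,-0.027,-0.2,0,-1],[-0.046,0.012,0.021,-0.027,-0.2,0,-1],[-0.046,0.012,0.021,-0.027,-0.2,0,-1],[-0.046,0.012,0.021,-0.027,-0.2,0,-1],[-0.046,0.012,0.021,-0.027,-0.2,0,-1],[-0.046,0.012,0.021,-0.027,-0.2,0,-1],[-0.046,0.012,0.021,-0.027,-0.2,0,-1],[-0.046,0.012,0.021,-0.027,-0.2,0,-1]])

```text
time_s: 11.33
eef_pos: [512.7, 264.8, 172.4]
ee_rot: [0.295, 0.693, 0.605, 0.258]
force: [0.2, -0.6, -3.0]
grip_width: 0.267
```

Emit:
play_rows(deltas=[[0,0,0,0,0,0,-1],[0,0,0,0,0,0,-1],[0,0,0,0,0,0,-1],[0,0,0,0,0,0,-1],[0,0,0,0,0,0,-1],[0,0,0,0,0,0,-1]])

```text
time_s: 11.83
eef_pos: [512.8, 265.1, 172.5]
ee_rot: [0.294, 0.693, 0.606, 0.257]
force: [-0.0, -0.2, -1.5]
grip_width: 0.265
```

Run:
```python
from h import *
where()
c=capture('side'); d=capture('top')
cv2.imwrite('pics/p3.png',np.hstack([cv2.resize(c['pixels'][180:330,270:380],None,fx=3.6,fy=3.6),cv2.resize(d['pixels'][200:320,120:250],None,fx=3,fy=4.5)])[...,::-1])
```

```text
t 11.83 tcp [512.8 265.1 172.5] grasp [499.5 266.9 185.5] x [0.134 0.991 0.   ] y [ 0.688 -0.093  0.72 ] z [ 0.713 -0.096 -0.694] F [-0.  -0.2 -1.5] w 0.265 q [ 0.45  0.3   1.92 -1.12  0.46  1.51]
tilt 46.0 yaw -7.7 mouth in tray [41.3 85.8 66.4] roll 0.01
```

View pics/p3.png

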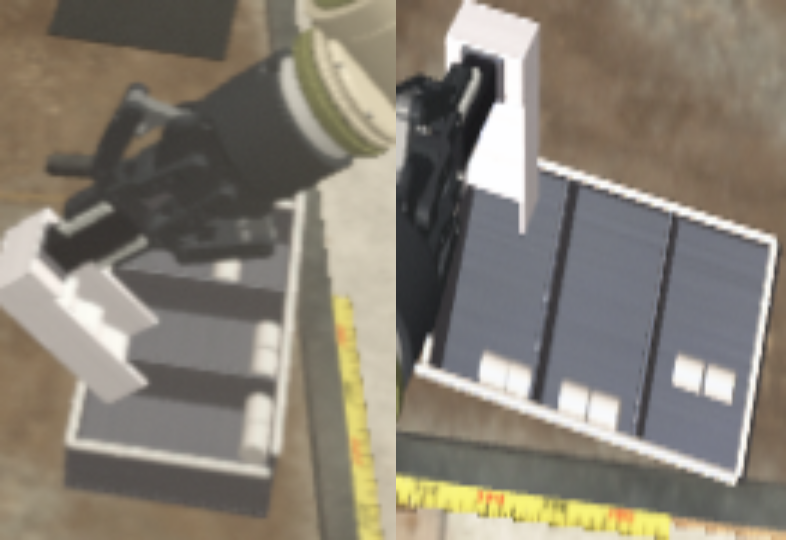

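All six rollers are placed two per bay, clear in the top view at about (155,283), (186,290) and (220,283). Levelling the shaker and returning to the mat.

Emit:
play_rows(deltas=[[0,0,0.2,0.1,0.76,0,-1],[0,0,0.2,0.1,0.76,0,-1],[0,0,0.2,0.1,0.76,0,-1],[0,0,0.2,0.1,0.76,0,-1],[0,0,0.1,0.1,0.76,0,-1],[0,0,0.1,0.1,0.76,0,-1],[0,0,0,0.1,0.76,0,-1],[0,0,0,0.1,0.76,0,-1]])

```text
time_s: 12.6
eef_pos: [513.5, 262.9, 207.3]
ee_rot: [0.087, 0.749, 0.653, 0.069]
force: [-0.2, 1.1, -2.1]
grip_width: 0.269
```

Emit:
play_rows(deltas=[[0,-0.2,0,0.1,0.76,0,-1],[0,-0.4,0,0.1,0.76,0,-1],[0,-0.7,0,0,0,0.127,-1],[0,-0.7,0,0,0,0.127,-1],[0,-0.7,0,0,0,0.127,-1],[0,-0.7,0,0,0,0.127,-1],[0,-0.7,0,0,0,0.127,-1],[0,-0.7,0,0,0,0.127,-1]])

```text
time_s: 13.27
eef_pos: [513.3, 69.3, 206.6]
ee_rot: [0.028, 0.726, 0.687, 0.017]
force: [1.1, -0.8, -1.8]
grip_width: 0.268
```

Emit:
play_rows(deltas=[[0,-0.7,0,0,0,0.127,-1],[0,-0.7,0,0,0,0.127,-1],[0,-0.7,0,0,0,0.127,-1],[0,-0.7,0,0,0,0.127,-1],[0,-0.7,0,0,0,0.127,-1],[0,-0.7,0,0,0,0.127,-1],[0,-0.7,0,0,0,0.127,-1],[0,-0.5,0,0,0,0.127,-1]])

```text
time_s: 13.93
eef_pos: [513.3, -147.7, 206.5]
ee_rot: [0.027, 0.689, 0.724, 0.019]
force: [0.3, 1.0, -1.1]
grip_width: 0.269
```

Run:
```python
from h import *
s,m,mo=where()
t=np.radians(4.5); M=np.array([[-np.sin(t),np.cos(t),0],[np.cos(t),np.sin(t),0],[0,0,-1]])
print(np.round((np.array([499,-215,75])-s['eef_pos'])/40,2),np.round(np.degrees(R.from_matrix(M@m.T).as_rotvec())/6,2))
```

```text
t 13.93 tcp [ 513.3 -147.7  206.5] grasp [ 512.1 -147.5  225.2] x [-0.05   0.999 -0.013] y [0.997 0.051 0.064] z [ 0.064 -0.01  -0.998] F [ 0.3  1.  -1.1] w 0.269 q [-0.51  0.32  1.56  0.02  1.2  -0.57]
tilt 3.7 yaw 2.9 mouth in tray [  34.6 -340.9  147.2] roll -0.76
[-0.36 -1.68 -3.29] [0.09 0.62 0.27]
```

Emit:
play_rows(deltas=[[-0.09,-0.42,-0.4,0.03,0.2,0.09,-1],[-0.09,-0.42,-0.4,0.03,0.2,0.09,-1],[-0.09,-0.42,-0.4,0.03,0.2,0.09,-1],[-0.09,-0.42,-0.4,0,0.02,0,-1],[0,0,-0.5,0,0,0,-1],[0,0,-0.5,0,0,0,-1],[0,0,-0.4,0,0,0,-1],[0,0,0,0,0,0,-1]])

```text
time_s: 14.6
eef_pos: [497.7, -211.8, 83.6]
ee_rot: [-0.003, 0.679, 0.734, -0.0]
force: [0.3, -0.4, -1.9]
grip_width: 0.267
```

Run:
```python
from h import *
s,m,mo=where()
t=np.radians(4.5); M=np.array([[-np.sin(t),np.cos(t),0],[np.cos(t),np.sin(t),0],[0,0,-1]])
print(np.round((np.array([499,-215,61])-s['eef_pos'])/40,2),np.round(np.degrees(R.from_matrix(M@m.T).as_rotvec())/6,2))
```

```text
t 14.6 tcp [ 497.7 -211.8   83.6] grasp [ 497.8 -211.9  102.3] x [-0.078  0.997  0.004] y [ 0.997  0.078 -0.005] z [-0.005  0.004 -1.   ] F [ 0.3 -0.4 -1.9] w 0.267 q [-0.62  0.51  1.62  0.    1.01 -0.7 ]
tilt -0.3 yaw 4.5 mouth in tray [  24.4 -409.    30.7] roll 0.26
[ 0.03 -0.08 -0.56] [-0.04 -0.05 -0.  ]
```

Emit:
play_rows(deltas=[[0,-0.05,-0.2,0,0,0,-1],[0,0,-0.15,0,0,0,-1],[0,0,-0.1,0,0,0,-1],[0,0,-0.06,0,0,0,-1],[0,0,-0.04,0,0,0,-1],[0,0,0,0,0,0,-1]])

```text
time_s: 15.1
eef_pos: [499.1, -214.6, 64.5]
ee_rot: [-0.0, 0.679, 0.734, 0.0]
force: [-0.3, 0.2, -1.8]
grip_width: 0.264
```

Not yet in contact. I'll lower in small steps.

Emit:
play_rows(deltas=[[0,0,-0.04,0,0,0,-1],[0,0,-0.03,0,0,0,-1],[0,0,0,0,0,0,-1],[0,0,0,0,0,0,-1]])

```text
time_s: 15.43
eef_pos: [499.1, -214.6, 61.7]
ee_rot: [-0.001, 0.679, 0.734, 0.0]
force: [0.2, -0.5, -1.9]
grip_width: 0.271
```

Emit:
play_rows(deltas=[[0,0,-0.03,0,0,0,-1],[0,0,0,0,0,0,-1],[0,0,0,0,0,0,-1]])

```text
time_s: 15.68
eef_pos: [499.3, -214.7, 60.8]
ee_rot: [-0.0, 0.679, 0.734, 0.0]
force: [-0.3, 0.7, 2.5]
grip_width: 0.265
```

Run:
```python
from h import *
where()
```

```text
t 15.68 tcp [ 499.3 -214.7   60.8] grasp [ 499.3 -214.7   79.5] x [-0.079  0.997  0.001] y [0.997 0.079 0.   ] z [ 0.     0.001 -1.   ] F [-0.3  0.7  2.5] w 0.265 q [-0.62  0.55  1.64  0.    0.96 -0.7 ]
tilt 0.0 yaw 4.5 mouth in tray [  26.6 -411.8    7.5] roll 0.03
```

Contact is +2.5 N, with the height and tilt the same as at pickup. Opening and retreating.

Emit:
play_rows(deltas=[[0,0,0,0,0,0,0],[0,0,0,0,0,0,0.5],[0,0,0,0,0,0,1],[0,0,0,0,0,0,1],[0,0,0,0,0,0,1],[0,0,0,0,0,0,1]])

```text
time_s: 16.18
eef_pos: [499.1, -214.6, 60.5]
ee_rot: [-0.001, 0.679, 0.734, 0.0]
force: [0.0, -0.2, -0.0]
grip_width: 1.0
```

Emit:
play_rows(deltas=[[0,0,0,0,0,0,1],[0,0,0.3,0,0,0,1],[0,0,0.6,0,0,0,1],[0,0,0.8,0,0,0,1],[0,0,0.8,0,0,0,1],[0,0,0.8,0,0,0,1],[0,0,0.8,0,0,0,1],[0,0,0,0,0,0,1]])

```text
time_s: 16.85
eef_pos: [500.8, -215.7, 230.8]
ee_rot: [0.005, 0.679, 0.734, 0.001]
force: [-0.0, -0.6, 1.7]
grip_width: 1.007
```

Emit:
play_rows(deltas=[[-0.2,-0.8,0,0,0,0,1],[-0.3,-0.9,0,0,0,0,1],[-0.3,-0.9,0,0,0,0,1],[-0.3,-0.9,0,0,0,0,1],[-0.3,-0.9,0,0,0,0,1],[-0.3,-0.9,0,0,0,0,1],[-0.3,-0.8,0,0,0,0,1],[0,0,0,0,0,0,1]])

```text
time_s: 17.52
eef_pos: [416.1, -463.5, 223.0]
ee_rot: [-0.001, 0.681, 0.733, -0.0]
force: [-0.3, 0.7, -0.3]
grip_width: 0.998
```

Run:
```python
from h import *
st()
T=capture('top'); S=capture('side'); save(T,'end_top.png')
P=cloud(T)
m=np.zeros((420,560),bool); m[225:310,325:390]=1
for n,lo,hi in(('grip',85,115),('walls',28,46)):
    k=m&(P[...,2]>lo)&(P[...,2]<hi)
    if n=='walls': k&=T['pixels'].min(-1)>120
    q=P[k]; r=cv2.minAreaRect(q[:,:2].astype(np.float32)); print(n,np.round(r[0],1),np.round(r[1],1),round(r[2],1),np.round(np.median(q[:,2]),1))
w=(T['pixels'].min(-1)>170)&(np.abs((P-C)@XT)<57)&(np.abs((P-C)@YT)<122)&(P[...,2]>6)&(P[...,2]<36)
n,l,s,c=cv2.connectedComponentsWithStats(w.astype(np.uint8))
for i in range(1,n):
    if s[i,4]>15: p=P[l==i].mean(0); print('blob',np.round(c[i]),s[i,4],'tray',np.round([(p-C)@XT,(p-C)@YT,p[2]],1))
cv2.imwrite('pics/end.png',np.hstack([cv2.resize(T['pixels'][220:320,120:390],None,fx=2.9,fy=2.9)]).repeat(1,0)[...,::-1])
cv2.imwrite('pics/end.png',np.vstack([cv2.resize(T['pixels'][220:320,120:390],(780,290)),cv2.resize(S['pixels'][120:320,220:400],(280,310)).repeat(1,1) if 0 else cv2.copyMakeBorder(cv2.resize(S['pixels'][120:320,220:400],(280,310)),0,0,0,500,0)])[...,::-1])
```

```text
t 17.52 tcp [ 416.1 -463.5  223. ] grasp [ 416.1 -463.5  241.7] x [-0.073  0.997  0.001] y [ 0.997  0.073 -0.002] z [-0.002  0.    -1.   ] F [-0.3  0.7 -0.3] w 0.998 q [-1.03  0.54  1.19 -0.    1.42 -1.1 ]
grip [ 498.8 -215.3] [23.7 24.3] 4.1 102.6
walls [ 458.2 -219. ] [108.6  59. ] 4.6 36.5
blob [156. 283.] 92 tray [-50.5  69.4  20. ]
blob [217. 283.] 58 tray [-18.7 -74.   20.5]
blob [227. 285.] 59 tray [-18.5 -99.9  19.6]
blob [184. 289.] 101 tray [-50.9  -0.4  20.3]
```

View pics/end.png

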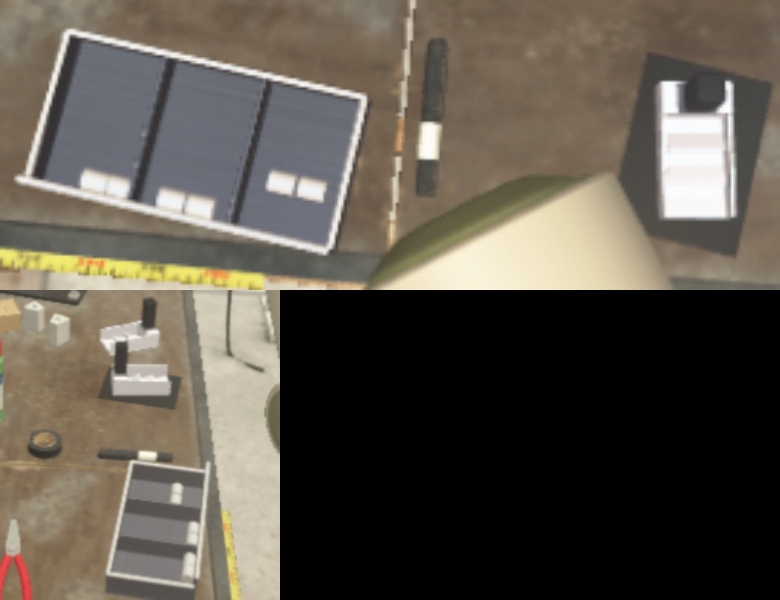

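The final picture shows two rollers in each bay and the empty shaker upright on its mat, about 3 mm from the centre. The marker hasn't moved and the arm is clear. Handing in.

```bash
python3 -c "
from rig import order; print(order.finish_job())"
```

```text
the job is handed in; nothing more can be done
None
```

I shook the rollers out two at a time over bays c, b and a (at about 25°, 37° and 46° of tilt). The empty shaker is back upright on its mat. I handed the job in at about 17.6 s of the 72 s allowed; no verdict is reported.

**Last checks**
- **Rollers:** both final views show exactly two in each bay and none elsewhere. The end-on pairs in bays a and b each came out as one merged blob, so I counted those by eye.
- **Shaker:** its centre measured (458,-219), against a mat centre of about (456,-221). That mat centre comes from corners I picked by hand in the first picture. The post top is at the same height as before pickup, 102.6 mm, and the fingers are open and clear.
- **Bystanders:** the marker looks unmoved in the final picture. I did not re-measure any bystander; the arm's path stayed away from the can and the die block.

**What disagreed or was tight**
- **Heights:** the depth readings put the bench about 1.5 mm low.
- **Joint 4:** it reached about -1.12 against its -1.23 limit at bay a, so I stopped that tilt at 46°.

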